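# Line up the touch-up tins by size against the bookend

## Robot

A 6-joint arm with a two-finger parallel gripper is mounted at the origin on the work surface. World frame = base frame: x ahead of the robot, y to its left, z up, the work surface at z = 0. Lengths are in mm, angles in rad, forces in N, time in s.
With the tool pointing down it reaches from about 400 to 825 mm from the base axis. Payload 7 kg.
Tool frame: the origin (TCP) lies at the very end of the fingers, on their centre line; the grasp point (between the pads) lies 19 mm behind it; z points along the fingers, y is the direction in which the jaws open and shut (so a half turn about z gives the same grasp; the last joint's range is limited). The gripper opens to 88 mm and grips with 3 to 60 N. Pads are 19 mm wide; open, the fingers measure 130 mm over their backs; the gripper's body (78 mm by 193 mm) begins 47 mm behind the grasp point.
Start: joints at [-0.852, 0.359, 0.012, 0, -1.224, -0.288], TCP at [281.85, -613.315, 226.561] pointing down, gripper open.
Joint ranges: [-3.07, 3.07], [-1.43, 2.12], [-1.02, 1.25], [-3.03, 1.67], [-3.05, -0], [-3.03, 3.03]. Speed limits (rad/s): [2.39, 2.39, 3.01, 3.14, 3.14, 3.14].

## Interface

Orientations are given as a unit quaternion [x, y, z, w].
In Python, from plant import bot gives the robot as it stands. Calls block until the motion is done:
- bot.move_ptp(position, orientation): joint-space move of the TCP to a pose.
- bot.line_to(position, velocity=150, ori=None): straight line of the TCP; ori=None keeps the orientation; velocity is the mean speed in mm/s.
- bot.move_joints(angles): joint-space move.
- bot.move_gripper(opening, force=None): finger opening in mm; force is the grip in N (None keeps the last); returns when the fingers have stopped.
- bot.pause(seconds).
- bot.solve_ik(position, orientation): joint angles nearest the present ones, or None.
- bot.read_state(): the state.
- bot.camera(name): name is "scene" or "top" or "wrist"; returns the picture (420x560x3 uint8, red, green, blue); there is no depth.
- bot.get_calibration(name): a dict with "fx", "fy", "cx", "cy" (pixels), "view" (4x4, takes a point from world to camera coordinates); the wrist camera has in their place "T_tool_cam" (4x4, takes a point from camera to tool coordinates, whose origin is the TCP and whose axes are the flange's). Camera axes: x right, y up, looking along -z (the intrinsics and any distortion apply to the point x, -y, -z); pixel columns grow to the right and rows downward; lengths in mm; the calibration is good to about 2 mm. A picture is of the moment at which its call begins: read the wrist's pose just before it. get_calibration takes no time and is no camera call.
A pose or a line that the arm cannot do raises bot.Unreachable and nothing moves.
- bot.close_job(): hands the job in, once; it reports no verdict.
The state is a dict: "t": time; "joint_pos": joint angles; "qvel": joint speeds; "tau": joint torques, N m; "tcp_pos": TCP position; "eef_rot": TCP orientation; "contact_force": force on the tool from outside, world axes, zero at the start; "moment": the same for the moment, N m; "width": finger opening in mm.
Only numpy, scipy, OpenCV 4.12 (cv2) and the standard library are available. Lean on these libraries where they do the work, as an engineer would, in place of code of your own. Each camera call takes 0.05 s, during which the arm holds its last target.

## Task

Line up the four steel tins by size on the batten's row of round black pads, one tin standing upright in the middle of each pad, the biggest on the pad next to the upright green bookend and getting smaller away from it. Don't tip any tin over, and leave the spray can that stands among them where it is.

Things in the scene. Friction and masses are not known exactly. Their poses are not given: they have to be found in the camera images.
- tin_xl: The biggest of four plain round steel tins with a pale blank paper band and a press-in brass-coloured lid, loose, standing upright: 62 mm diameter, 76 mm high, rigid. Origin at the centre of its underside, z up.
- tin_l: The second biggest of four plain round steel tins with a pale blank paper band and a press-in brass-coloured lid, loose, standing upright: 54 mm diameter, 65 mm high, rigid. Origin at the centre of its underside, z up.
- tin_m: The third of four plain round steel tins with a pale blank paper band and a press-in brass-coloured lid, loose, standing upright: 46 mm diameter, 54 mm high, rigid. Origin at the centre of its underside, z up.
- tin_s: The smallest of four plain round steel tins with a pale blank paper band and a press-in brass-coloured lid, loose, standing upright: 38 mm diameter, 43 mm high, rigid. Origin at the centre of its underside, z up.
- pad_a: The first of four identical flat black round rubber pads (68 mm diameter, less than 1 mm thick), in a straight row at 85 mm spacing on top of a fixed pale wooden batten 440 mm long, 100 mm wide, 12 mm high. Origin at the pad's centre on the batten's top (12 mm above the work surface); y runs along the row, from pad_a towards pad_d; x across it. The bookend may stand next to pad_a or next to pad_d.
- pad_b: The second of four identical flat black round rubber pads (68 mm diameter, less than 1 mm thick), in a straight row at 85 mm spacing on top of a fixed pale wooden batten 440 mm long, 100 mm wide, 12 mm high. Origin at the pad's centre on the batten's top (12 mm above the work surface); y runs along the row, from pad_a towards pad_d; x across it. The bookend may stand next to pad_a or next to pad_d.
- pad_c: The third of four identical flat black round rubber pads (68 mm diameter, less than 1 mm thick), in a straight row at 85 mm spacing on top of a fixed pale wooden batten 440 mm long, 100 mm wide, 12 mm high. Origin at the pad's centre on the batten's top (12 mm above the work surface); y runs along the row, from pad_a towards pad_d; x across it. The bookend may stand next to pad_a or next to pad_d.
- pad_d: The fourth of four identical flat black round rubber pads (68 mm diameter, less than 1 mm thick), in a straight row at 85 mm spacing on top of a fixed pale wooden batten 440 mm long, 100 mm wide, 12 mm high. Origin at the pad's centre on the batten's top (12 mm above the work surface); y runs along the row, from pad_a towards pad_d; x across it. The bookend may stand next to pad_a or next to pad_d.
- bookend: Upright green sheet-steel bookend fixed on the batten at one end of the row (which end changes): 80 mm across the batten, 6 mm thick, 60 mm high, on a 30 mm wide foot; its centre stands 67 mm beyond the centre of the last pad at that end. The other end has only a narrow flat aluminium strip 3 mm high. Origin at the centre of its underside, on the batten's top.
- spray_can: A bystander: small silver spray can with pale blank band and black cap, 45 mm diameter, 120 mm high, loose and upright among the tins. Origin at the centre of its underside.

How it is judged (in metres and radians):
At the end, for the whole second after the job is handed in: Each tin upright (within 0.1 rad) on the batten, released, at rest, its centre within 12 mm of its own pad's centre: biggest on the pad next to the bookend, then ever smaller to the smallest on the farthest pad. The spray can upright, within 25 mm of where it stood (((horizontal distance between bookend and pad_a below 0.1 m and horizontal distance between tin_xl and pad_a below 0.012 m and horizontal distance between tin_l and pad_b below 0.012 m and horizontal distance between tin_m and pad_c below 0.012 m and horizontal distance between tin_s and pad_d below 0.012 m) or (horizontal distance between bookend and pad_d below 0.1 m and horizontal distance between tin_xl and pad_d below 0.012 m and horizontal distance between tin_l and pad_c below 0.012 m and horizontal distance between tin_m and pad_b below 0.012 m and horizontal distance between tin_s and pad_a below 0.012 m)) and height (world z) of tin_xl between 0.008 and 0.017 m and angle between each of tin_xl, tin_l, tin_m, tin_s, spray_can's own z axis and vertical below 0.1 rad and linear speed of each of tin_xl, tin_l, tin_m, tin_s below 0.02 m/s and angular speed of each of tin_xl, tin_l, tin_m, tin_s below 0.3 rad/s and height (world z) of tin_l between 0.008 and 0.017 m and height (world z) of tin_m between 0.008 and 0.017 m and height (world z) of tin_s between 0.008 and 0.017 m and distance of spray_can from where it was at the start of the episode below 0.025 m); the robot touches nothing.
It fails at once if a tin is tipped over (leans more than 0.7 rad) (angle between any of tin_xl, tin_l, tin_m, tin_s's own z axis and vertical above 0.7 rad).
It fails at once if the spray can is shifted by more than 25 mm or knocked over (distance of spray_can from where it was at the start of the episode above 0.025 m or angle between spray_can's own z axis and vertical above 0.4 rad).
It also fails if it takes over 93 s, if anything falls off the work surface, if the arm or the gripper's body presses on something with over 40 N, if the wrist force passes 120 N, or if a joint passes its speed limit or range.

## Working session

There is one attempt and no reset: what is moved stays moved. The work goes in short steps, each a Python script; the robot and the scene stay as the last script left them, time stands still between calls to the robot, and variables do not carry over. Pictures are saved under pics/ and viewed, and the job is handed in when it is done.

```bash
mkdir -p pics; ls; python3 - <<'E'
from plant import bot
import cv2
for n in ("scene","top"):
    im=bot.camera(n); cv2.imwrite(f"pics/{n}0.png",im[:,:,::-1])
    print(n,bot.get_calibration(n))
print(bot.get_calibration("wrist"));print(bot.read_state())
E
```

```text
pics
scene {'fx': 493.64857305469457, 'fy': 493.64857305469457, 'cx': 286.3050852748774, 'cy': 211.11678617032592, 'view': array([[-5.04959497e-01,  8.63102976e-01, -8.31617513e-03,
         2.75770491e+02],
       [-7.22638172e-01, -4.17472172e-01,  5.50918378e-01,
         3.79723859e+02],
       [ 4.72027520e-01,  2.84201052e-01,  8.34517695e-01,
        -1.40697051e+03],
       [ 0.00000000e+00,  0.00000000e+00,  0.00000000e+00,
         1.00000000e+00]])}
top {'fx': 379.64234493867224, 'fy': 379.64234493867224, 'cx': 285.92046355963805, 'cy': 205.57102043299844, 'view': array([[-8.42664068e-04, -9.99673624e-01, -2.55330172e-02,
         7.38277871e+00],
       [ 9.86471456e-01, -5.01664805e-03,  1.63856338e-01,
        -5.32393995e+02],
       [-1.63930949e-01, -2.50495168e-02,  9.86153723e-01,
        -6.46174566e+02],
       [ 0.00000000e+00,  0.00000000e+00,  0.00000000e+00,
         1.00000000e+00]])}
{'fx': 312.04346349918643, 'fy': 312.04346349918643, 'cx': 283.27517232670255, 'cy': 211.42820162432625, 'T_tool_cam': array([[-6.22428750e-04,  9.51990253e-01,  3.06127704e-01
[... 281 characters left out ...]
])}
{'t': 0.1, 'joint_pos': array([-8.51868379e-01,  3.59309665e-01,  1.11598647e-02, -3.15699495e-04,
       -1.22412300e+00, -2.88100556e-01]), 'qvel': array([-1.02660694e-03, -1.45585224e-03,  1.42607058e-03,  4.71977456e-04,
       -1.10914268e-04,  9.03693759e-05]), 'tau': array([-1.95086592e-03, -5.84162986e+01,  2.93753725e+01,  7.01541424e+00,
        1.02501560e-02, -3.20630375e-05]), 'tcp_pos': array([ 281.68631529, -612.92653947,  225.72280434]), 'eef_rot': array([-2.13699020e-01,  9.76899259e-01,  7.18227296e-04, -2.26203687e-04]), 'contact_force': array([ 0.03248261, -0.25245584,  0.99297045]), 'moment': array([ 0.02607356,  0.00977741, -0.00398096]), 'width': 87.91138966880308}
```

View pics/scene0.png

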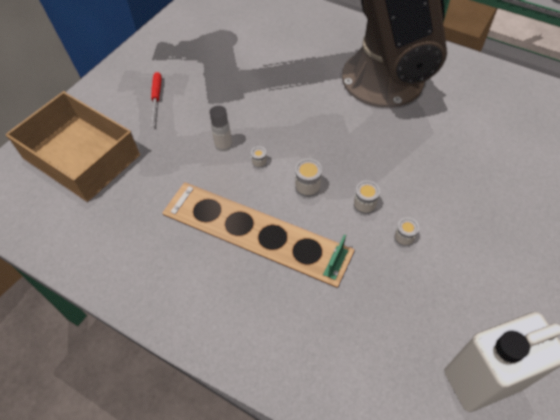

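View pics/top0.png

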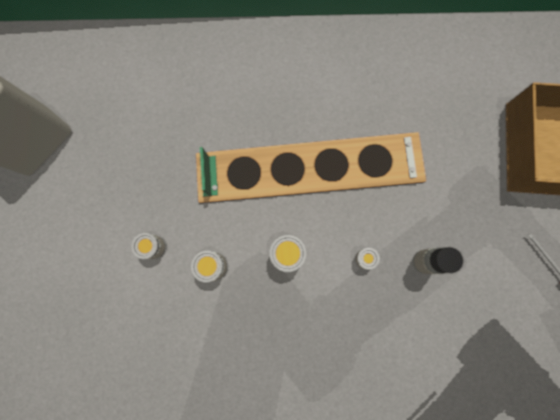

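The top view shows the bookend at the left (207,172) and pads at about (244,173), (288,169), (331,165) and (375,160). Tins are m (145,246), l (207,267), xl (288,254) and s (368,259), with the spray can at (440,260). I'll enlarge it.

```bash
python3 - <<'E'
import cv2
im=cv2.imread("pics/top0.png")
cv2.imwrite("pics/c1.png",cv2.resize(im[130:210,190:430],None,fx=3.33,fy=3.33,interpolation=cv2.INTER_CUBIC))
cv2.imwrite("pics/c2.png",cv2.resize(im[220:300,120:320],None,fx=4,fy=4,interpolation=cv2.INTER_CUBIC))
cv2.imwrite("pics/c3.png",cv2.resize(im[220:300,320:480],None,fx=5,fy=5,interpolation=cv2.INTER_CUBIC))
E
```

```text
(no output)
```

View pics/c1.png

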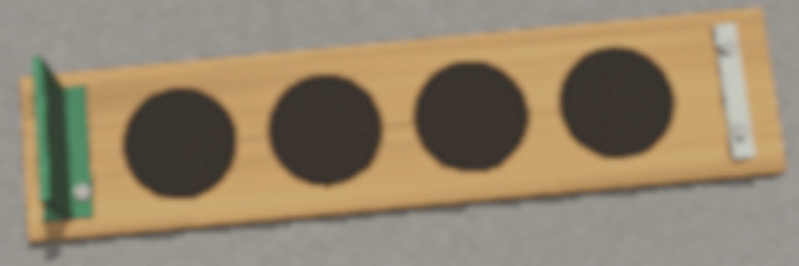

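View pics/c2.png

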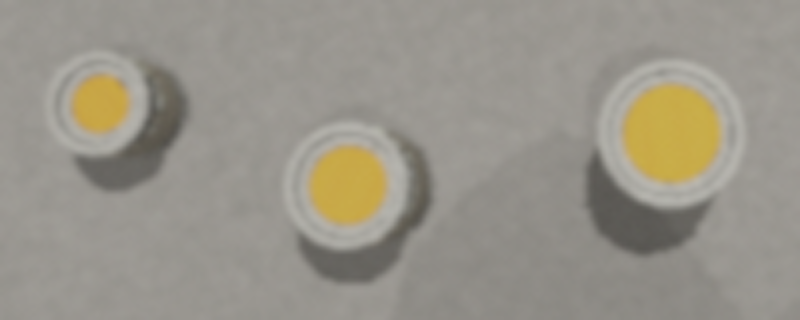

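View pics/c3.png

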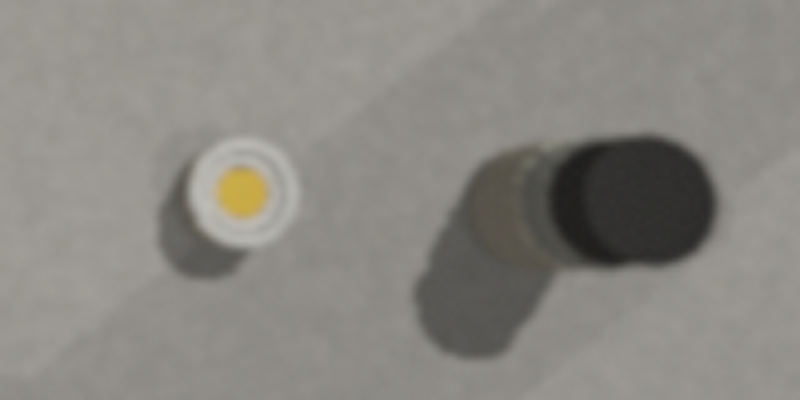

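```bash
cat > h.py <<'E'
import numpy as np
from plant import bot
def ray(name,px):
    c=bot.get_calibration(name)
    V=c['view']; return c,V
def back(name,px,z,V=None):
    c=bot.get_calibration(name); V=c['view'] if V is None else V
    u,v=px
    d=np.array([(u-c['cx'])/c['fx'],-(v-c['cy'])/c['fy'],-1.])
    R=V[:3,:3];o=-R.T@V[:3,3];d=R.T@d
    return o+d*(z-o[2])/d[2]
def proj(name,P,V=None):
    c=bot.get_calibration(name); V=c['view'] if V is None else V
    p=V[:3,:3]@np.asarray(P,float)+V[:3,3]
    return np.array([c['cx']+c['fx']*p[0]/-p[2], c['cy']-c['fy']*p[1]/-p[2]])
def wristV():
    from scipy.spatial.transform import Rotation as R
    s=bot.read_state(); T=np.eye(4);T[:3,:3]=R.from_quat(s['eef_rot']).as_matrix();T[:3,3]=s['tcp_pos']
    return np.linalg.inv(T@bot.get_calibration('wrist')['T_tool_cam'])
E
python3 - <<'E'
from h import *
np.set_printoptions(precision=1,suppress=True)
P={'p1':((244.05,172.9),12.5),'p2':((287.9,169.),12.5),'p3':((331.4,164.8),12.5),'p4':((375.3,160.6),12.5),
'm':((144.5,245.75),54),'l':((206.75,266.25),65),'xl':((288,253.25),76),'s':((368.8,258.4),43),'spray':((449.8,259.8),120)}
for k,(p,z) in P.items():
    w=back('top',p,z); print(k,w,np.hypot(w[0],w[1]),'scene px',proj('scene',w))
import cv2
im=cv2.imread("pics/scene0.png")
cv2.imwrite("pics/c4.png",cv2.resize(im[95:285,160:430],None,fx=2.9,fy=2.9,interpolation=cv2.INTER_CUBIC))
E
```

```text
p1 [602.2  87.6  12.5] 608.5042849193095 scene px [307.7 249.8]
p2 [609.3   2.7  12.5] 609.2951781233074 scene px [273.1 235.5]
p3 [617.  -81.3  12.5] 622.3313954544636 scene px [239.9 222.2]
p4 [ 624.7 -165.9   12.5] 646.334037687556 scene px [207.7 209.2]
m [459.6 257.   54. ] 526.6334499505008 scene px [408.4 224.9]
l [423.5 142.   65. ] 446.6649617778804 scene px [367.9 188.8]
xl [445.1   1.5  76. ] 445.0646473452927 scene px [308.8 167.8]
s [ 437.1 -140.8   43. ] 459.18071520562967 scene px [258.9 151.1]
spray [ 432.7 -251.9  120. ] 500.6632928944482 scene px [218.6 110.9]
```

View pics/c4.png

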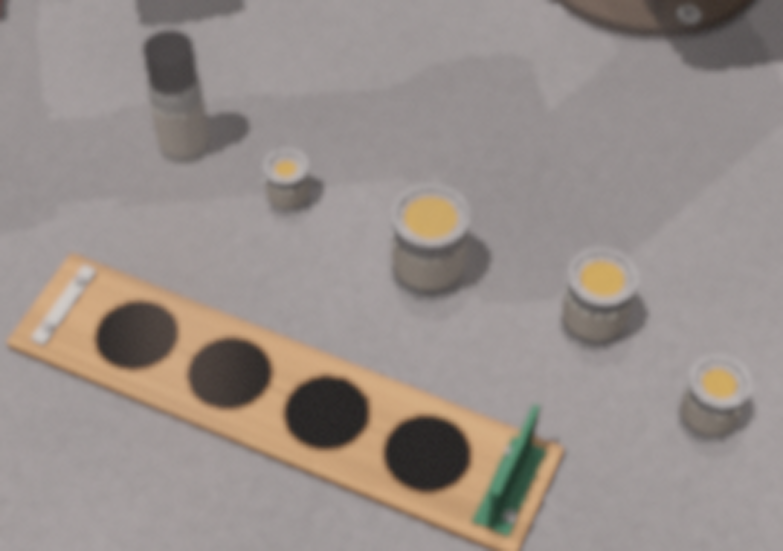

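```bash
cat >> h.py <<'E'
from scipy.spatial.transform import Rotation as Rot
def ori(a):  # tool y at angle a in world xy, z down
    y=np.array([np.cos(a),np.sin(a),0]);z=np.array([0,0,-1.]);x=np.cross(y,z)
    return Rot.from_matrix(np.column_stack([x,y,z])).as_quat()
A=np.arctan2(.0885,.996)
Q=ori(A)
E
python3 - <<'E'
from h import *
import cv2
np.set_printoptions(precision=2,suppress=True)
for a in (A,A+np.pi):
  for p in ([459,257,12],[423,142,12],[445,1.5,22],[437,-141,10],[602,88,34],[625,-166,24],[625,-166,150],[459,257,150],[535,-30,260]):
    print(p,bot.solve_ik(p,ori(a)))
bot.move_ptp([535,-30,260],Q)
V=wristV(); im=bot.camera('wrist'); np.save('V1.npy',V); cv2.imwrite('pics/w1.png',im[:,:,::-1])
print(bot.read_state()['t'],bot.read_state()['tcp_pos'])
P=dict(p1=[602.2,87.6,12.5],p2=[609.3,2.7,12.5],p3=[617,-81.3,12.5],p4=[624.7,-165.9,12.5],m=[459.6,257,54],l=[423.5,142,65],xl=[445.1,1.5,76],s=[437.1,-140.8,43],spray=[432.7,-251.9,120])
for k,v in P.items(): print(k,proj('wrist',v,V))
E
```

```text
[459, 257, 12] [ 0.88  0.36 -0.57  0.   -0.64  2.35]
[423, 142, 12] [ 0.77  0.26 -0.74  0.   -0.57  2.46]
[445, 1.5, 22] [ 0.45  0.24 -0.74  0.   -0.6   2.78]
[437, -141, 10] None
[602, 88, 34] [ 0.47  0.44 -0.36  0.   -0.77  2.76]
[625, -166, 24] None
[625, -166, 150] None
[459, 257, 150] [ 0.88  0.18 -0.42  0.   -0.97  2.35]
[535, -30, 260] [ 0.31  0.11 -0.24  0.   -1.22  2.92]
[459, 257, 12] [ 0.88  0.36 -0.57  0.   -0.64 -0.8 ]
[423, 142, 12] [ 0.77  0.26 -0.74  0.   -0.57 -0.68]
[445, 1.5, 22] [ 0.45  0.24 -0.74  0.   -0.6  -0.36]
[437, -141, 10] [ 0.12  0.28 -0.72  0.   -0.57 -0.03]
[602, 88, 34] [ 0.47  0.44 -0.36  0.   -0.77 -0.38]
[625, -166, 24] [ 0.04  0.5  -0.28  0.   -0.79  0.05]
[625, -166, 150] [ 0.04  0.37 -0.16  0.   -1.05  0.05]
[459, 257, 150] [ 0.88  0.18 -0.42  0.   -0.97 -0.8 ]
[535, -30, 260] [ 0.31  0.11 -0.24  0.   -1.22 -0.22]
2.85 [535.   -30.36 259.94]
p1 [349.28  84.94]
p2 [344.76 155.82]
p3 [341.31 217.46]
p4 [338.2  272.44]
m [ 230.69 -134.05]
l [187.97   4.38]
xl [205.83 151.77]
s [204.56 255.94]
spray [184.53 367.6 ]
```

View pics/w1.png

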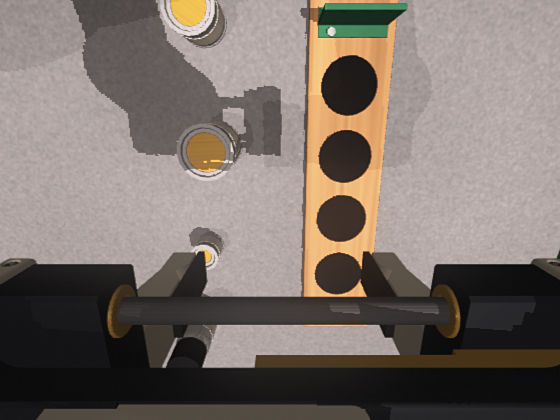

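The wrist view agrees with the top-camera estimates: pads at (349,85), (345,156), (341,218) and (338,273), XL at (206,151). I'll start with XL.

```bash
cat >> h.py <<'E'
P1=np.array([602.2,87.6]);P4=np.array([624.7,-165.9])
pad=[P1+(P4-P1)*i/3 for i in range(4)]
def cycle(name,xy,tx,off,a,dia):
    q=ori(a); zc=170
    def rep(m):
        s=bot.read_state();print(name,m,'t%.1f'%s['t'],'w%.1f'%s['width'],'F',s['contact_force'].round(1),'tcp',s['tcp_pos'].round(1))
    bot.move_ptp([*xy,zc],q)
    bot.line_to([*xy,off],velocity=120)
    rep('down')
    bot.move_gripper(dia-6,force=25); rep('grip')
    bot.line_to([*xy,zc],velocity=150); rep('up')
    if bot.read_state()['width']<dia-5: print('LOST?'); return
    bot.move_ptp([*tx,zc],q)
    bot.line_to([*tx,off+22],velocity=150)
    bot.line_to([*tx,off+13],velocity=30); rep('placed')
    bot.move_gripper(min(88,dia+22)); rep('open')
    bot.line_to([*tx,zc],velocity=150)
    bot.move_gripper(88)
E
python3 - <<'E'
from h import *
cycle('xl',(445.1,1.5),pad[0],22,A,62)
import cv2
for n in ('top','scene'): cv2.imwrite(f'pics/{n}1.png',bot.camera(n)[:,:,::-1])
print(bot.read_state()['t'])
E
```

```text
xl down t4.8 w87.4 F [-0.4  0.4  0.1] tcp [445.6   1.7  22.5]
xl grip t5.4 w61.7 F [0.6 1.  3.8] tcp [445.5   1.7  22.3]
xl up t6.5 w62.0 F [-1.   0.6 -4.1] tcp [444.2   1.3 168.9]
xl placed t8.7 w61.7 F [-0.8  0.2 -3.2] tcp [602.1  87.5  34.9]
xl open t9.3 w83.6 F [ 0.3 -0.  -0. ] tcp [602.2  87.6  35.1]
10.8167
```

View pics/top1.png

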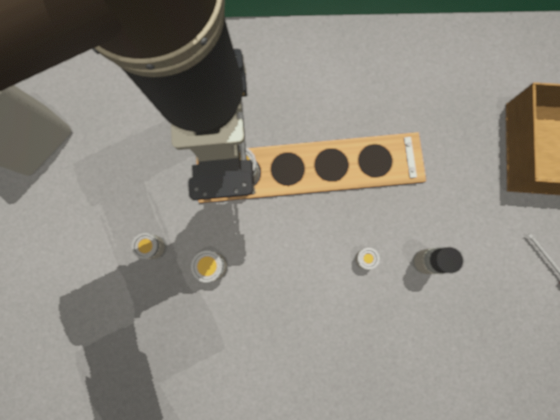

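View pics/scene1.png

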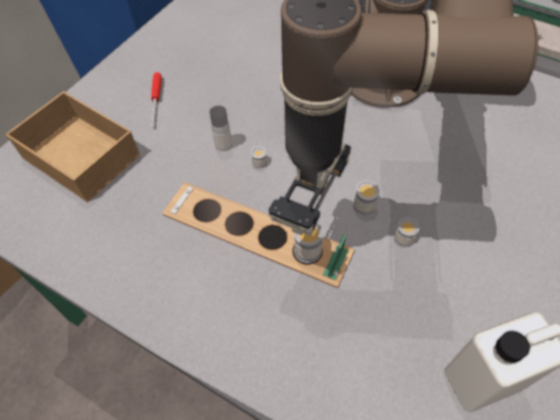

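XL stands on the pad next to the bookend, around scene (308,245), and the others are unmoved. Time is plentiful, so next come L, M and S.

```bash
python3 - <<'E'
from h import *
cycle('l',(423.5,142.),pad[1],13,A,54)
cycle('m',(459.6,257.),pad[2],10,0,46)
cycle('s',(437.1,-140.8),pad[3],8,-.1,38)
bot.move_ptp([450,330,300],Q)
import cv2
for n in ('top','scene'): cv2.imwrite(f'pics/{n}2.png',bot.camera(n)[:,:,::-1])
im=cv2.imread('pics/top2.png')
cv2.imwrite("pics/c5.png",cv2.resize(im[120:280,190:470],None,fx=2.85,fy=2.85,interpolation=cv2.INTER_CUBIC))
print(bot.read_state()['t'])
for i,z in enumerate((88.5,77.5,66.5,55.5)): print(proj('top',[*pad[i],z]))
E
```

```text
l down t13.1 w87.5 F [0.5 0.2 0.2] tcp [423.9 142.3  13.5]
l grip t13.7 w53.9 F [ 0.9 -0.2  1.4] tcp [423.7 142.1  13.1]
l up t14.9 w53.5 F [ 0.5  1.1 -2.1] tcp [422.9 141.6 169.1]
l placed t17.3 w53.8 F [ 0.3  0.3 -2.3] tcp [609.6   3.   25.9]
l open t18.0 w76.1 F [ 0.6  0.6 -0.7] tcp [609.7   3.1  26.1]
m down t22.2 w87.5 F [ 0.  -0.5  0. ] tcp [460.  257.4  10.6]
m grip t22.9 w45.4 F [0.3 0.8 0.5] tcp [459.7 257.1  10. ]
m up t24.1 w45.6 F [ 0.2  0.1 -1.4] tcp [459.1 256.6 169. ]
m placed t27.0 w46.0 F [-0.4 -0.  -1.2] tcp [617.1 -81.5  22.9]
m open t27.7 w67.8 F [ 0.1 -0.3  0. ] tcp [617.2 -81.4  23. ]
s down t31.7 w87.6 F [ 0.  -0.3 -0.1] tcp [ 437.6 -140.8    8.5]
s grip t32.5 w37.8 F [0.1 0.4 0.3] tcp [ 437.1 -140.8    8. ]
s up t33.8 w37.4 F [ 0.4  0.4 -0.9] tcp [ 436.5 -140.8  169.1]
s placed t36.1 w37.6 F [ 0.3 -0.4 -0.2] tcp [ 624.6 -165.9   20.8]
s open t36.7 w59.9 F [-0.5 -0.1 -0.4] tcp [ 624.7 -165.9   21. ]
40.6167
[238.1895266  162.00283685]
[286.93575964 159.23847871]
[334.2533869  156.55513561]
[380.20430363 153.94929752]
```

View pics/c5.png

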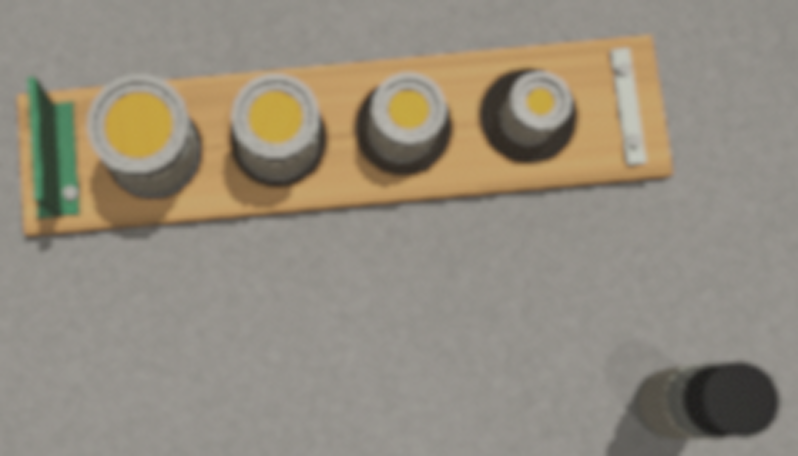

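View pics/scene2.png

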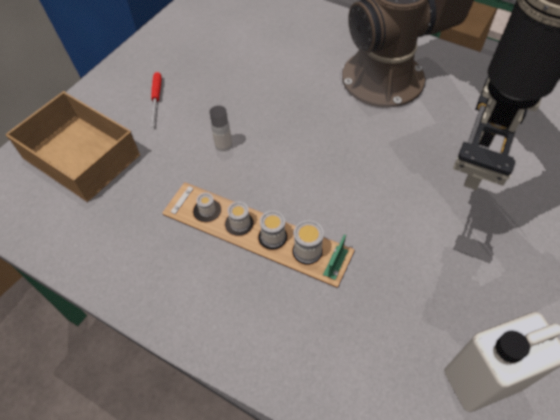

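All four tins stand upright within about 2 px (roughly 4 mm) of the predicted positions. The spray can read (449.8,259.8) before and about (447,260) now, so I'll compare the frames directly.

```bash
python3 - <<'E'
import cv2,numpy as np
a=cv2.imread('pics/top0.png')[225:305,380:500];b=cv2.imread('pics/top2.png')[225:305,380:500]
cv2.imwrite('pics/c6.png',cv2.resize(np.vstack([a,b]),None,fx=3.7,fy=3.7))
for k in (a,b): 
    m=(k.max(2)<62).astype(np.uint8); n,l,s,c=cv2.connectedComponentsWithStats(m); print(s[1:],c[1:])
E
```

```text
[[ 50  23  32  25 657]] [[65.45053272 35.01065449]]
[[ 49  23  33  25 657]] [[65.34703196 35.02130898]]
```

View pics/c6.png

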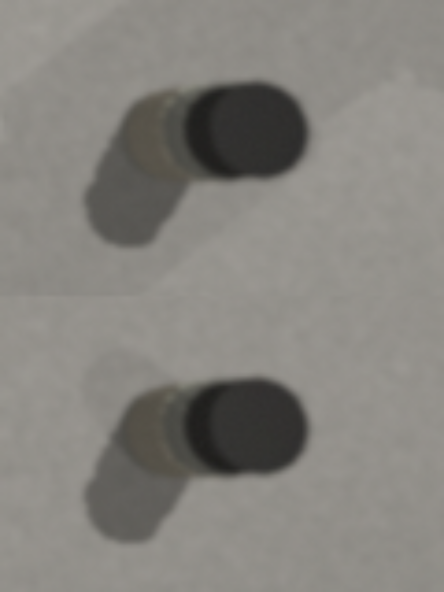

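The spray can hasn't moved: its cap centroid is the same within 0.1 px, so the earlier difference was a misread. I'm handing in.

```bash
python3 - <<'E'
from plant import bot
print(bot.close_job())
E
```

```text
the job is handed in; nothing more can be done
None
```

The four tins stand upright on the batten's pads, with tin_xl next to the bookend, then tin_l, tin_m and tin_s going away from it. I handed the job in just after 41 s, with the gripper open and clear of everything.

- **Tin positions:** In the last top picture every tin top was within about 2 px, roughly 4 mm, of its expected place; the limit is 12 mm. All four were off by 1 to 2 px in the same image direction, which I took for calibration or reading error and left.
- **Camera agreement:** The wrist camera matched the top camera on the pads, the XL tin and, roughly, the S tin. The scene camera disagreed with them by 1 to 2 px, or 3 to 4 mm.
- **Spray can:** It did not move. Its cap centre is within 0.1 px of the first picture. A first reading by eye suggested a shift of about 3 px, but comparing the two pictures directly showed that was a misread.
- **Forces:** The readings I took during the picks and places stayed below 5 N.

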